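Hold the spring clip open on the tide card

TASK

Pick up the orange-gripped spring clip by its two handles, squeeze it wide open, and bring its gaping jaws squarely around either upright side edge of the standing tide card, about halfway up, with the card's edge well inside the mouth and neither jaw pressing on the card. Finish there, still squeezing and holding the clip open in the air, so that I can slip the new tide slip under a jaw before it is let go. Do not shove the card, and leave everything else on the bench where it is.

Things in the scene. Friction and masses are not known exactly. Their poses are not given: they have to be found in the camera images.
- clip: Spring clip (hand spring clamp), about 65 g: two black levers with orange grips and orange jaw pads on a steel pin with a coil spring. It lies on its side on the bench, 22 mm thick, 105 mm long. Origin: on the pin's axis at the underside. x: along the centre line to the jaw tips; y: the way jaws and handles spread; z: along the pin, up as it lies. Let go, it snaps shut.
- clip_left_grip (a point): middle of the outer face of the orange grip (36 mm long, 22 mm high) on the +y handle, 36 mm behind the pin. Shut, the handles splay like a V: 53 mm over the outer faces here, 64 mm at the ends. Squeezing here takes 5 N on each grip to start and 11 N to open fully; meanwhile the clip may shift some mm along its x in the fingers.
- clip_right_grip (a point): the same point on the -y handle
- clip_left (a joint): turn of the lever on the clip's +y side, which has the +y handle and the +y jaw: 0 shut, 0.36 rad fully open at its stop; sprung towards shut. With both levers at 0.30 rad the grips' outer faces are parallel, 29 mm apart.
- clip_right (a joint): the same for the lever on the clip's -y side
- clip_left_tip (a point): inner corner of the tip of the +y jaw's pad, mid-thickness (11 mm above the clip's underside), 50 mm ahead of the pin when shut. The pads are 14 mm long; behind them the mouth is free back to about 12 mm ahead of the pin. Fully open, the two tips are 37 mm apart and 46 mm ahead of the pin.
- clip_right_tip (a point): the same point on the -y jaw
- tide_card: Tide card in its foot, loose, 0.6 kg: stiff white card with a blue band, 3 mm thick (x), 130 mm wide (y), upright, top edge 146 mm above the bench, in a grey steel foot 60 mm (x) by 100 mm (y) whose holding strips reach 18 mm up. Origin: centre of the foot's underside; x normal to the card, y along its width, z up. Its upright edges, at y = +65 and -65 mm, are free.
- card_edge_a (a point): point on the card's upright edge at y = +65 mm, halfway up its free height (80 mm above the bench)
- card_edge_b (a point): the same point on the upright edge at y = -65 mm
- reel: reel with cork crank grip lying on its side, 80 mm across, 56 mm high; origin at the centre of its underside; leave it alone
- float: small wooden float with a red top, lying, 70 mm long, 22 mm thick; origin near its middle at the underside; leave it alone
- spoon_lure: flat stainless spoon lure with a treble hook, 95 mm long, 21 mm wide, 5 mm high; origin under the blade's centre; leave it alone
- line_spool: spool of green line lying flat, 60 mm across, 28 mm high; origin at the centre of its underside; leave it alone
- pliers: long-nose pliers with red grips, 160 mm long, 12 mm high; origin under the pivot; leave it alone
- jar: small glass jar with a black cap, 64 mm across, 60 mm high; origin at the centre of its underside; leave it alone
Things that resemble listed ones, but are neither listed nor needed, are in the scene too. What is meant by the clip is not green, and is the smaller of those in its own colour.

How it is judged (in metres and radians):
On the way:
1. the clip is up off the bench, gaping in the fingers (height (world z) of clip above 0.03 m and distance between clip_left_tip and clip_right_tip above 0.018 m and contact force between the fingers and clip above 2 N), for 0.2 s.
At the end, for the whole second after the job is handed in: Clip held still in the air by the fingers, jaw tips over 18 mm apart, one each side of the card, 3 mm or more from its mid-plane, 6 to 30 mm in from an upright edge, 50 to 112 mm above the bench, square within 20 degrees, pressing under 1 N; card upright, moved under 15 mm (all of step 1 and ((y of clip_left_tip in the frame of tide_card between 0.035 and 0.059 m and y of clip_right_tip in the frame of tide_card between 0.035 and 0.059 m) or (y of clip_left_tip in the frame of tide_card between -0.059 and -0.035 m and y of clip_right_tip in the frame of tide_card between -0.059 and -0.035 m)) and ((x of clip_left_tip in the frame of tide_card above 0.003 m and x of clip_right_tip in the frame of tide_card below -0.003 m) or (x of clip_right_tip in the frame of tide_card above 0.003 m and x of clip_left_tip in the frame of tide_card below -0.003 m)) and z of clip_left_tip in the frame of tide_card between 0.05 and 0.112 m and z of clip_right_tip in the frame of tide_card between 0.05 and 0.112 m and angle between the y axis of clip and the x axis of tide_card, either way round below 0.35 rad and contact force between clip and tide_card below 1 N and linear speed of clip below 0.05 m/s and angle between tide_card's own z axis and vertical below 0.05 rad and distance of tide_card from where it was at the start of the episode below 0.015 m); the arm keeps its last pose, push and grip.
It fails at once if the tide card is shoved more than 15 mm or tipped (distance of tide_card from where it was at the start of the episode above 0.015 m or angle between tide_card's own z axis and vertical above 0.15 rad).
It fails at once if another thing on the bench is shifted more than 15 mm (distance of any of reel, float, spoon_lure, line_spool, pliers, jar from where it was at the start of the episode above 0.015 m).
It also fails if it takes over 40 s, if anything falls off the work surface, if the arm or the gripper's body presses on something with over 40 N, if the wrist force passes 120 N, or if a joint passes its speed limit or range.

ROBOT

A 6-joint arm with a two-finger parallel gripper is mounted at the origin on the work surface. World frame = base frame: x ahead of the robot, y to its left, z up, the work surface at z = 0. Lengths are in mm, angles in rad, forces in N, time in s.
With the tool pointing down it reaches from about 325 to 775 mm from the base axis. Payload 5.5 kg.
Tool frame: the origin (TCP) lies midway between the tips of the shut fingers; the grasp point (between the pads) lies 19 mm behind it (manip.pinch_z is the z of the grasp point in the tool frame, in mm); z points along the fingers, y is the direction in which the jaws open and shut (so a half turn about z gives the same grasp; the last joint's range is limited). The gripper opens to 88 mm and grips with 3 to 60 N. Pads are 20 mm wide; open, the fingers measure 115 mm over their backs; the gripper's body (75 mm by 178 mm) begins 61 mm behind the grasp point.
Start: joints at [-1.326, 0.091, 1.231, -0, 1.82, -0.057], TCP at [178.343, -572.896, 222.631] pointing down, gripper open.
Joint ranges: [-2.87, 2.87], [-0.86, 2.18], [0.17, 2.46], [-1.51, 4.65], [0.06, 2.69], [-2.65, 2.65]. Speed limits (rad/s): [2.57, 2.57, 3.01, 3.14, 3.14, 3.14].

INTERFACE

Orientations are given as a rotation vector (axis times angle).
In Python, from cell import read_state, eyes, manip, models gives the robot as it stands.
- The arm moves only by the shell command python3 -m crank 'ROWS'. ROWS is JSON, a list that holds one entry, the list of rows, each a list of 7 numbers: the closure, from 0 (fully open) to 1 (shut), then the shift along the world's x, y, z in units of 25 mm (1.0 is 25 mm), then the turn, a rotation vector about the world's x, y, z in rad. In form: [[[fingers, dx, dy, dz, wx, wy, wz], ...]]. A call has 1 to 8 rows; each row shifts and turns the commanded pose from where the row before left it; what a row does not reach is not made up. A row lasts 1/12 s, in which the tool goes at most 41.7 mm and 7.16 degrees, less where a joint would pass 70% of its speed; a pose out of reach is approached as far as the arm can. A call is refused whole if a number of a shift passes 1 or a number of a turn 0.125, either way. A call with a gripper value outside its range is refused whole. The fingers move at their own pace and stop on an object; the grip force is fixed at half the most. Time passes only in rows, so rows that do not move let the fingers close. It gives the time, the measured TCP pose, the force and the opening at its end, in the units of the state.
- read_state(): the state, without advancing time (a new reading comes with each control period).
- eyes.read_camera(name): name is "side" or "top"; returns a dict with "img" (480x640x3 uint8, red, green, blue), "mtx" (3x3 intrinsics, pixels), "R" (3x3) and "t" (3): a world point X has camera coordinates R X + t. Camera axes: x right, y down, z forward; pixel columns grow to the right and rows downward; lengths in mm; the calibration is good to about 2 mm. A picture is of the moment at which its call begins. There is no depth.
- manip.hand_in(): hands the job in, once; it reports no verdict.
Trained networks look in a picture, given as the dict that the camera call returned (one of the last four; its "shot" number tells which), for a name from the list of things; names that differ only in an ending like _2 or _b are one class to them, and where a whole thing is asked for, a point or a joint stands for the part that bears it (a point fixed in the world has none). Each returns a list of dicts, best first, with "confidence" (0 to 1); they miss things now and then, are a little off and sometimes report something else, mostly with a low value. They report only what shows in the picture. A call takes as long as a camera call. They do not tell look-alikes from the thing itself.
- models.trace(picture, thing): "region" (480x640 bool, what is visible of it) and "at" ([column, row] in pixels, amid what is visible of it).
- models.pinpoint(picture, thing): "at" ([column, row] in pixels: a listed point, or the origin of a listed thing).
The state is a dict: "t": time; "joint_positions": joint angles; "dq": joint speeds; "joint_efforts": joint torques, N m; "eef_pos": TCP position; "tool_rot": TCP orientation; "force": force on the tool from outside, world axes, zero at the start; "torque": the same for the moment, N m; "width": finger opening in mm.
Only numpy, scipy, OpenCV 4.12 (cv2) and the standard library are available. Lean on these libraries where they do the work, as an engineer would, in place of code of your own. Each camera call takes 0.05 s, during which the arm holds its last target. There are 200 camera calls.

## Working session

There is one attempt and no reset: what is moved stays moved. The work goes in short steps, Python scripts to look and compute and a shell command to move; the robot and the scene stay as the last step left them, time stands still between calls to the robot, and variables do not carry over. Pictures are saved under pics/ and viewed, about 8 in all and at most 12, crops included, and the job is handed in when it is done.

```bash
mkdir -p pics
cat > h.py <<'E'
import numpy as np, cv2
from cell import read_state, eyes, manip, models
def ray(p,uv,z):
    d=p["R"].T@(np.linalg.inv(p["mtx"])@np.array([uv[0],uv[1],1.])); c=-p["R"].T@p["t"]
    return c+d*(z-c[2])/d[2]
def proj(p,X):
    q=p["mtx"]@(p["R"]@np.array(X,float)+p["t"]); return q[:2]/q[2]
E
python3 - <<'E'
from h import *
for n in("top","side"):
    p=eyes.read_camera(n); cv2.imwrite(f"pics/{n}0.png",p["img"][:,:,::-1])
    print(n,"cam",(-p["R"].T@p["t"]).round())
    for th,z in [("clip",0),("clip_left_grip",11),("clip_right_grip",11),("clip_left_tip",11),("clip_right_tip",11),("tide_card",0),("card_edge_a",80)]:
        for r in models.pinpoint(p,th)[:4]: print(th,np.round(r["at"]),round(r["confidence"],2),ray(p,r["at"],z).round(0))
E
```

```text
top cam [417.  26. 862.]
clip [226. 280.] 0.85 [551. 164.   0.]
clip [235. 380.] 0.8 [382. 163.   0.]
clip [154. 349.] 0.72 [449. 294.   0.]
clip [168. 191.] 0.44 [725. 255.   0.]
clip_left_grip [132. 324.] 0.96 [495. 326.  11.]
clip_left_grip [248. 405.] 0.96 [341. 143.  11.]
clip_left_grip [243. 300.] 0.69 [511. 136.  11.]
clip_right_grip [246. 268.] 0.89 [566. 125.  11.]
clip_right_grip [118. 368.] 0.71 [426. 353.  11.]
clip_right_grip [214. 179.] 0.64 [734. 168.  11.]
clip_right_grip [257. 376.] 0.53 [384. 125.  11.]
clip_left_tip [207. 373.] 0.87 [399. 206.  11.]
clip_left_tip [190. 356.] 0.69 [430. 232.  11.]
clip_right_tip [207. 370.] 0.67 [404. 206.  11.]
clip_right_tip [190. 363.] 0.57 [419. 233.  11.]
clip_right_tip [195. 272.] 0.53 [570. 215.  11.]
tide_card [400. 283.] 0.87 [ 509. -136.    0.]
card_edge_a [447. 263.] 0.68 [ 522. -200.   80.]
card_edge_a [372. 296.] 0.58 [485. -74.  80.]
side cam [ 65. 668. 584.]
clip [276. 319.] 0.98 [557. 168.   0.]
clip [276. 398.] 0.76 [442. 297.   0.]
clip [364. 364.] 0.69 [379. 166.   0.]
clip_left_grip [236. 386.] 0.88 [496. 324.  11.]
clip_left_grip [395. 363.] 0.86 [338. 144.  11.]
clip_left_grip [304. 313.] 0.64 [521. 137.  11.]
clip_right_grip [375. 337.] 0.94 [392. 115.  11.]
clip_right_grip [258. 421.] 0.92 [429. 349.  11.]
clip_right_grip [288. 301.] 0.61 [565. 128.  11.]
clip_left_tip [338. 367.] 0.97 [400. 204.  11.]
clip_left_tip [316. 372.] 0.77 [421. 232.  11.]
clip_left_tip [252. 327.] 0.71 [567. 216.  11.]
clip_right_tip [311. 365.] 0.89 [436. 225.  11.]
clip_right_tip [334. 369.] 0.66 [403. 210.  11.]
clip_right_tip [256. 327.] 0.6 [563. 212.  11.]
tide_card [394. 250.] 0.79 [ 509. -143.    0.]
tide_card [204. 280.] 0.41 [747. 167.   0.]
card_edge_a [387. 231.] 0.66 [494. -82.  80.]
card_edge_a [401. 200.] 0.64 [ 538. -210.   80.]
```

View pics/top0.png

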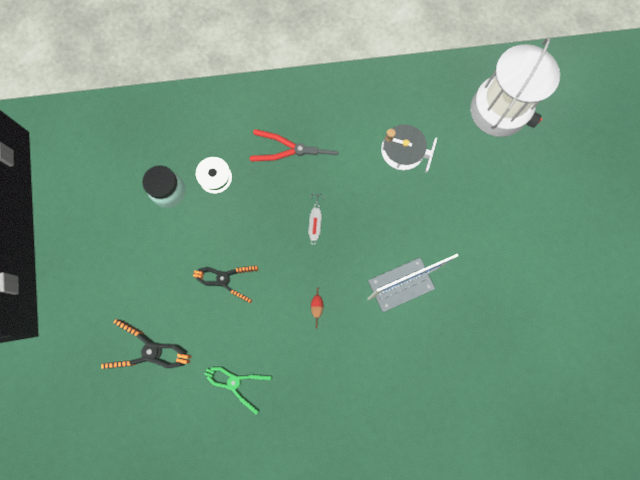

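View pics/side0.png

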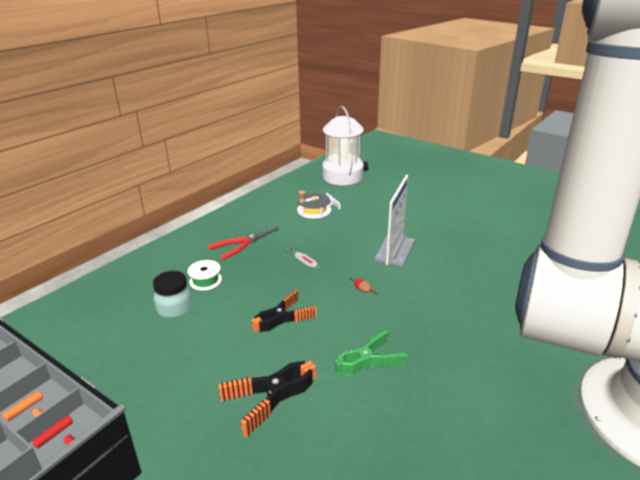

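Top view: the small orange clip is at about (226,280), with its jaws to the left and handles to the right. The big orange clip at (150,350) and the green one at (233,382) are decoys. The card runs from (371,297) to (458,255). Next I'll refine the poses with colour blobs for the clip and a silhouette fit for the card.

```bash
cat > meas.py <<'E'
from h import *
from scipy.optimize import minimize
P={n:eyes.read_camera(n) for n in("top","side")}
def hull(p,b,s,f):
    x,y,a=b;c,sn=np.cos(a),np.sin(a);m=np.zeros((480*2,640*2),np.uint8)
    for hx,hy,z0,z1 in((1.5,65,4,146),(30,50,0,5),(5,50,0,18)):
        q=[proj(p,[x+c*u-sn*v,y+sn*u+c*v,z])*2 for u in(-hx,hx) for v in(-hy,hy) for z in(z0,z1)]
        cv2.fillConvexPoly(m,cv2.convexHull(np.array(q).round().astype(np.int32)),1)
    return m>0
M={}
for n,p in P.items():
    r=models.trace(p,"tide_card")[0]; print(n,"card",r["confidence"],r["region"].sum(),r["at"])
    M[n]=np.kron(r["region"],np.ones((2,2)))>0
def cost(b,ns=("top","side")):
    return sum(1-(h&M[n]).sum()/(h|M[n]).sum() for n in ns for h in[hull(P[n],b,0,0)])
for ns in(("top","side"),("top",),("side",)):
    r=min((minimize(cost,[509+d,-140,a],args=(ns,),method="Nelder-Mead",options=dict(initial_simplex=np.array([509+d,-140,a])+np.array([[0,0,0],[8,0,0],[0,8,0],[0,0,.15]]))) for d in(-3,3) for a in(.2,.4)),key=lambda r:r.fun)
    print(ns,r.x.round(3),r.fun)
for n,p in P.items():
    rs=models.trace(p,"clip"); r=min(rs,key=lambda r:np.hypot(*(np.array(r["at"])-proj(p,[554,166,10]))))
    hsv=cv2.cvtColor(p["img"],cv2.COLOR_RGB2HSV); k=cv2.dilate(r["region"].astype(np.uint8),np.ones((3,3)))
    m=((hsv[...,0]<22)&(hsv[...,1]>120)&(hsv[...,2]>90)&(k>0)).astype(np.uint8)
    m=cv2.morphologyEx(m,cv2.MORPH_CLOSE,np.ones((5,5)))
    N,_,st,ce=cv2.connectedComponentsWithStats(m)
    for i in range(1,N):
        if st[i,4]>15: print(n,st[i,4],ce[i].round(1),ray(p,ce[i],18 if n=="top" else 13).round(1))
p=P["top"];a=cv2.resize(p["img"][240:330,170:290],None,fx=5,fy=5,interpolation=2)
cv2.imwrite("pics/crop.png",a[:,:,::-1])
E
python3 meas.py
```

```text
top card 0.58 2289 [401.4, 283.7]
side card 0.86 1729 [399.5, 236.8]
('top', 'side') [ 5.05552e+02 -1.38118e+02  2.77000e-01] 0.14092181448394614
('top',) [ 5.06157e+02 -1.36818e+02  2.91000e-01] 0.05701242170081755
('side',) [ 5.06249e+02 -1.40677e+02  2.70000e-01] 0.05566433566433571
top 100 [246.2 268.8] [563.1 125.1  18. ]
top 68 [198.1 274.1] [564.1 207.6  18. ]
top 72 [240.6 295.7] [518.4 138.7  18. ]
side 153 [290.2 299. ] [564.  123.5  13. ]
side 252 [304.4 313.5] [518.7 139.2  13. ]
side 114 [256.2 323.2] [566.8 207.2  13. ]
```

View pics/crop.png

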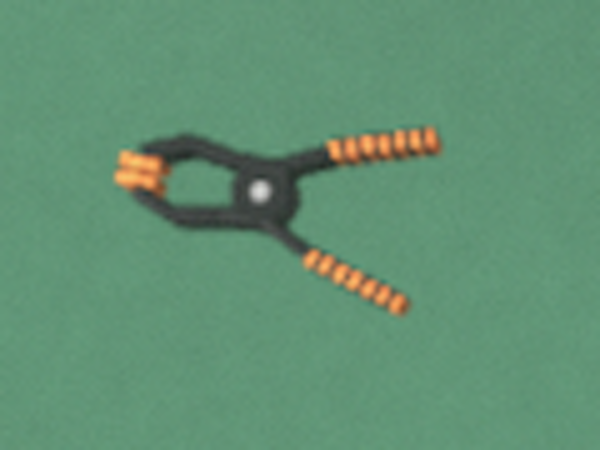

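The crop shows the clip with its jaws left at (140,170), pin at (260,190) and grips at (385,145) and (355,280). Both cameras agree: grip midpoint is (541,132) and clip x points at 72.1°. Next, the tool axes and the approach deltas.

Run:
```python
from h import *
from scipy.spatial.transform import Rotation as R
s=read_state();r=R.from_rotvec(s["tool_rot"]).as_matrix();print(r.round(3),s["eef_pos"],s["width"],s["t"],manip.pinch_z)
ya=np.degrees(np.arctan2(r[1,1],r[0,1]));print("yaw y",ya,"need 162.1 or -17.9; turn",np.radians((162.1-ya+90)%180-90))
print((np.array([541,132,150])-s["eef_pos"])/25)
```

```text
[[ 0.955  0.297 -0.   ]
 [ 0.297 -0.955  0.   ]
 [ 0.    -0.    -1.   ]] [ 178.35015998 -572.88095513  222.61901254] 87.99851567023444 1.1 -18.700000000000003
yaw y -72.70727834642712 need 162.1 or -17.9; turn 0.9565674612021462
[14.5059936  28.19523821 -2.9047605 ]
```

```bash
R='x'; python3 -m crank '[[[0,0.5,1,0,0,0,0.12],[0,0.5,1,0,0,0,0.12],[0,0.5,1,0,0,0,0.12],[0,0.5,1,0,0,0,0.12],[0,0.5,1,0,0,0,0.12],[0,0.5,1,0,0,0,0.12],[0,0.5,1,0,0,0,0.12],[0,0.5,1,0,0,0,0.117]]]'
python3 -m crank '[[[0,0.5,1,0,0,0,0],[0,0.5,1,0,0,0,0],[0,0.5,1,0,0,0,0],[0,0.5,1,0,0,0,0],[0,0.5,1,0,0,0,0],[0,0.5,1,0,0,0,0],[0,0.5,1,0,0,0,0],[0,0.5,1,0,0,0,0]]]'
python3 -m crank '[[[0,0.5,1,0,0,0,0],[0,0.5,1,0,0,0,0],[0,0.5,1,0,0,0,0],[0,0.5,1,0,0,0,0],[0,0.5,1,0,0,0,0],[0,0.5,1,0,0,0,0],[0,0.5,1,0,0,0,0],[0,0.5,1,0,0,0,0]]]'
python3 -m crank '[[[0,0.5,1,-0.5,0,0,0],[0,0.5,1,-0.5,0,0,0],[0,0.5,1,-0.5,0,0,0],[0,0.5,1,-0.5,0,0,0],[0,0.5,0.2,-1,0,0,0],[0,0,0,0,0,0,0]]]'
python3 -c "
from h import *
from scipy.spatial.transform import Rotation as R
s=read_state();r=R.from_rotvec(s['tool_rot']).as_matrix();print(r.round(3),s['eef_pos'],s['joint_positions'])
print((np.array([541,132,3])-s['eef_pos'])/25)"
```

```text
t: 1.77
eef_pos: [278.7, -371.6, 222.7]
tool_rot: [2.534, 1.856, 0.0]
force: [1.0, 0.4, -0.0]
width: 87.7
t: 2.43
eef_pos: [378.7, -171.6, 222.9]
tool_rot: [2.539, 1.849, 0.001]
force: [0.8, -0.3, -0.1]
width: 87.5
t: 3.1
eef_pos: [478.8, 28.5, 222.8]
tool_rot: [2.539, 1.849, 0.001]
force: [1.3, -0.6, 0.2]
width: 87.9
t: 3.6
eef_pos: [539.9, 133.5, 142.0]
tool_rot: [-2.535, -1.85, 0.011]
force: [-1.2, -0.5, -2.3]
width: 87.7
[[ 0.305  0.952 -0.007]
 [ 0.952 -0.305 -0.001]
 [-0.003 -0.007 -1.   ]] [539.88403639 133.4588926  141.97078518] [ 1.81062558e-01 -2.09932665e-02  1.48781774e+00  1.66151647e-04
  1.68229122e+00  4.90676680e-01]
[ 0.04463854 -0.0583557  -5.55883141]
```

```bash
python3 -m crank '[[[0,0,0,-1,0,0,0],[0,0,0,-1,0,0,0],[0,0,0,-1,0,0,0],[0,0,0,-1,0,0,0],[0,0,0,-0.9,0,0,0],[0,0,0,-0.6,0,0,0],[0,0,0,-0.28,0,0,0],[0,0,0,0,0,0,0]]]'
python3 -c "
from h import *
s=read_state();print(s['eef_pos'],s['tool_rot'],s['force'])
p=eyes.read_camera('side');u,v=map(int,proj(p,[541,150,20]));cv2.imwrite('pics/s1.png',cv2.resize(p['img'][v-90:v+90,u-120:u+120],None,fx=3,fy=3)[:,:,::-1])"
```

```text
t: 4.27
eef_pos: [539.8, 131.3, 2.1]
tool_rot: [-2.539, -1.848, 0.004]
force: [0.1, -0.7, -0.2]
width: 88.2
[539.78788622 131.32926442   2.08585024] [-2.53937532 -1.84789159  0.00396551] [ 0.13044971 -0.68419689 -0.2298848 ]
```

View pics/s1.png

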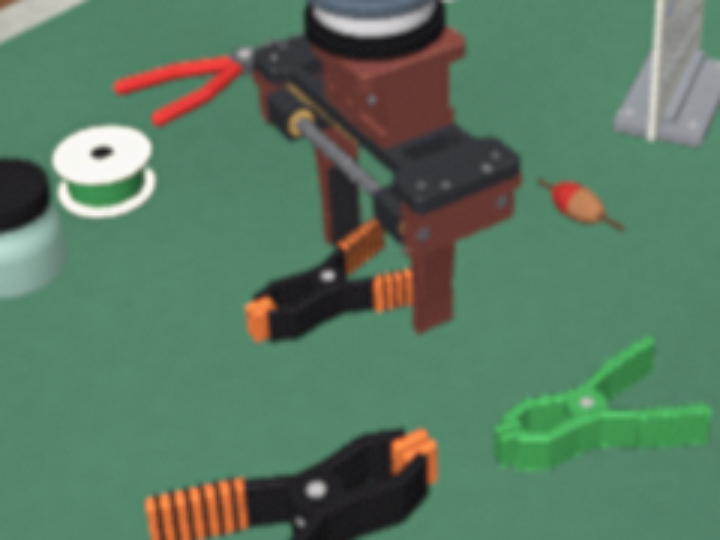

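The fingers straddle both grips. Closing step by step to about 29 mm.

```bash
python3 -m crank '[[[0.35,0,0,0,0,0,0],[0.4,0,0,0,0,0,0],[0.45,0,0,0,0,0,0],[0.5,0,0,0,0,0,0],[0.55,0,0,0,0,0,0],[0.6,0,0,0,0,0,0],[0.64,0,0,0,0,0,0],[0.67,0,0,0,0,0,0]]]'
python3 -m crank '[[[0.67,0,0,0,0,0,0],[0.67,0,0,0,0,0,0],[0.67,0,0,0,0,0,0],[0.67,0,0,0,0,0,0]]]'
python3 -c "
from h import *
s=read_state();print(s['eef_pos'],s['force'])
p=eyes.read_camera('side');u,v=map(int,proj(p,[541,150,20]));cv2.imwrite('pics/s2.png',cv2.resize(p['img'][v-60:v+60,u-80:u+80],None,fx=4,fy=4)[:,:,::-1])"
```

```text
t: 4.98
eef_pos: [541.3, 132.0, 3.8]
tool_rot: [2.539, 1.849, 0.001]
force: [0.2, -1.4, 4.8]
width: 38.1
t: 5.32
eef_pos: [541.3, 132.1, 3.9]
tool_rot: [2.539, 1.849, 0.002]
force: [0.7, -0.3, 5.5]
width: 29.2
[541.33182892 132.12918094   3.8692579 ] [ 0.69073487 -0.25646555  5.46201575]
```

View pics/s2.png

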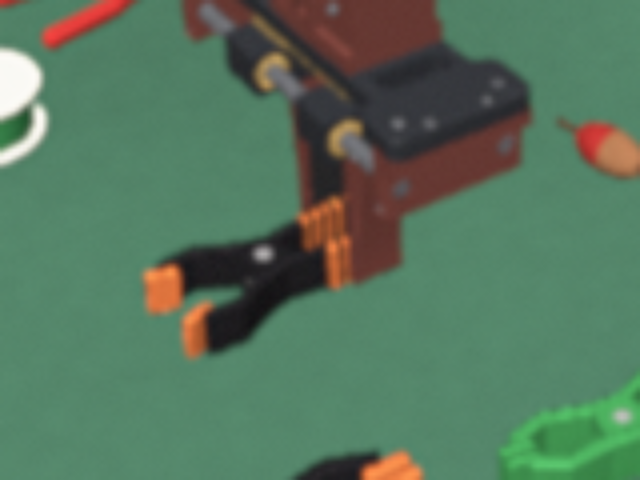

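The clip gapes and is held parallel. Lifting while turning toward the card's yaw, which needs +0.59 rad.

```bash
python3 -m crank '[[[0.67,0,0,0.2,0,0,0],[0.67,0,0,0.5,0,0,0],[0.67,0,0,1,0,0,0],[0.67,0,0,1,0,0,0],[0.67,0,0,1,0,0,0],[0.67,0,0,1,0,0,0],[0.67,0,0,1,0,0,0],[0.67,0,0,1,0,0,0]]]'
python3 -m crank '[[[0.67,0,-0.5,0.9,0,0,0.05],[0.67,0,-0.8,0.3,0,0,0.08],[0.67,0,-1,0,0,0,0.08],[0.67,0,-1,0,0,0,0.08],[0.67,0,-1,0,0,0,0.08],[0.67,0,-1,0,0,0,0.08],[0.67,0,-1,0,0,0,0.08],[0.67,0,-1,0,0,0,0.06]]]'
python3 -m crank '[[[0.67,0.1,-1,0,0,0,0],[0.67,0.1,-1,0,0,0,0],[0.67,0.1,-1,0,0,0,0],[0.67,0.1,-1,0,0,0,0],[0.67,0.1,-1,0,0,0,0],[0.67,0.1,-1,0,0,0,0],[0.67,0.1,-1,0,0,0,0],[0.67,0,-1,0,0,0,0]]]'
python3 -m crank '[[[0.67,0,-1,0,0,0,0],[0.67,0,-0.8,0,0,0,0],[0.67,0,-0.5,0,0,0,0],[0.67,0,-0.5,0,0,0,0],[0.67,0,0,0,0,0,0],[0.67,0,0,0,0,0,0]]]'
python3 - <<'E'
from h import *
from scipy.spatial.transform import Rotation as R
s=read_state();r=R.from_rotvec(s["tool_rot"]).as_matrix();print(s["eef_pos"],s["width"],s["joint_positions"],"y yaw",np.degrees(np.arctan2(r[1,1],r[0,1])))
for n in("top","side"):
    p=eyes.read_camera(n);u,v=map(int,proj(p,[545,-240,130]));cv2.imwrite(f"pics/{n}3.png",cv2.resize(p["img"][max(0,v-90):v+90,u-120:u+120],None,fx=3,fy=3)[:,:,::-1])
E
```

```text
t: 6.03
eef_pos: [540.4, 132.2, 172.3]
tool_rot: [-2.539, -1.849, 0.0]
force: [0.2, 0.2, -1.1]
width: 29.0
t: 6.7
eef_pos: [540.4, -51.3, 201.1]
tool_rot: [-1.887, -2.512, -0.0]
force: [-0.0, -0.7, -0.6]
width: 28.8
t: 7.37
eef_pos: [558.3, -251.3, 200.8]
tool_rot: [-1.891, -2.508, -0.001]
force: [1.2, 1.1, -0.4]
width: 29.3
t: 7.87
eef_pos: [558.4, -320.1, 200.6]
tool_rot: [-1.892, -2.507, -0.001]
force: [-0.1, 1.3, -0.5]
width: 29.1
[ 558.37262093 -320.12389856  200.59342688] 29.1006996165286 [-5.73700754e-01  2.07566823e-01  1.14178416e+00  5.33858909e-04
  1.79283955e+00 -8.51364535e-01] y yaw 15.915690058252933
```

View pics/top3.png

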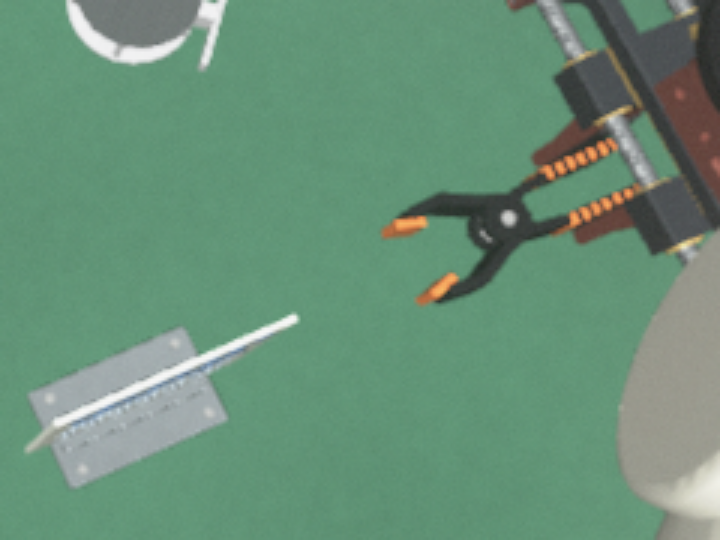

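View pics/side3.png

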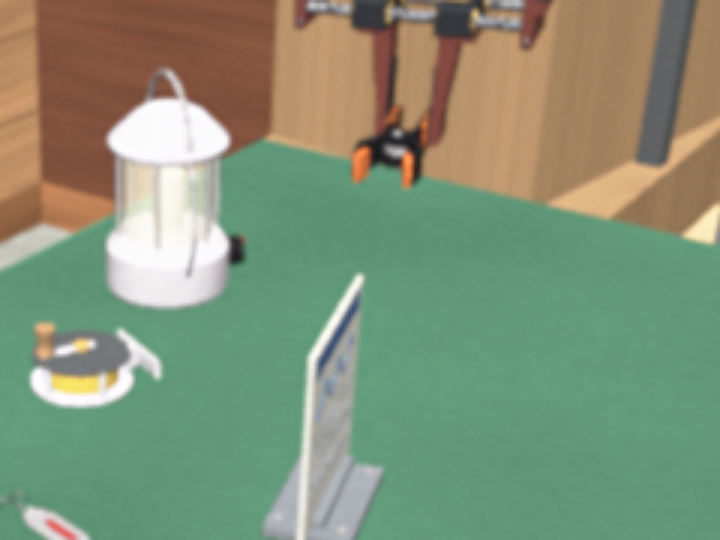

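Top crop: the gaping clip's pads are at (400,228) and (437,292), the pin at (508,218), and the card's near end at (297,320). The clip axis and card line are parallel to within about 1–2°. Now I'll triangulate the pads and the card edge.

```bash
cat > tri.py <<'E'
from h import *
def tri(P,a,b):
    M=[p["mtx"]@np.c_[p["R"],p["t"]] for p in P]
    X=cv2.triangulatePoints(M[0],M[1],np.array(a,float),np.array(b,float)).ravel();return X[:3]/X[3]
def pads(P,g):
    out=[]
    for p in P:
        hsv=cv2.cvtColor(p["img"],cv2.COLOR_RGB2HSV)
        m=((hsv[...,0]<20)&(hsv[...,1]>150)&(hsv[...,2]>110)).astype(np.uint8)
        m=cv2.morphologyEx(m,cv2.MORPH_CLOSE,np.ones((2,2)))
        N,_,st,ce=cv2.connectedComponentsWithStats(m); c=proj(p,g)
        out.append(sorted([(np.hypot(*(ce[i]-c)).round(),st[i,4],*ce[i].round(1)) for i in range(1,N) if st[i,4]>8 and np.hypot(*(ce[i]-c))<45]))
    return out
E
python3 - <<'E'
from tri import *
P=[eyes.read_camera(n) for n in("top","side")]
s=read_state()["eef_pos"]; d=np.array([-.276,.961,0]); g=s+75*d+[0,0,7]; print("guess",g.round())
for o in pads(P,g): print(o)
for p in P: 
    print([ (np.round(r["at"],1),round(r["confidence"],2)) for q in("clip_left_tip","clip_right_tip","card_edge_a") for r in models.pinpoint(p,q)[:4]])
    for z in(80,146): print("model edges",[proj(p,np.array([506,-138.3,0])+k*65*d+[0,0,z]).round(1) for k in(1,-1)])
img=P[0]["img"][245:300,365:465].min(2)>205
ys,xs=np.nonzero(img);print("white top",xs.min()+365,xs.max()+365,[(x+365,(ys[xs==x]+245).mean()) for x in (xs.min()+3,60,xs.max()-3,xs.max())])
E
```

```text
guess [ 538. -247.  208.]
[(np.float64(12.0), np.int32(54), np.float64(494.3), np.float64(224.7)), (np.float64(14.0), np.int32(42), np.float64(505.3), np.float64(245.9))]
[(np.float64(7.0), np.int32(51), np.float64(408.1), np.float64(137.4)), (np.float64(9.0), np.int32(38), np.float64(423.5), np.float64(139.7)), (np.float64(16.0), np.int32(14), np.float64(418.6), np.float64(122.1)), (np.float64(18.0), np.int32(19), np.float64(428.9), np.float64(126.5))]
[(array([187.3, 361.5]), 0.9), (array([497.2, 248. ]), 0.86), (array([203.3, 369.6]), 0.75), (array([190.7, 360.4]), 0.78), (array([207.2, 370. ]), 0.75), (array([492.3, 224.5]), 0.74), (array([374.7, 299. ]), 0.76), (array([445.6, 261.2]), 0.58)]
model edges [array([372.9, 294. ]), array([447.2, 261.9])]
model edges [array([378.2, 289.1]), array([459. , 254.2])]
[(array([336.6, 368.1]), 0.88), (array([311.9, 366.7]), 0.72), (array([203.7, 281.1]), 0.55), (array([418., 141.]), 0.53), (array([406.8, 138.6]), 0.65), (array([314. , 367.6]), 0.64), (array([334.4, 365. ]), 0.61), (array([387.9, 230.1]), 0.94), (array([401.2, 202. ]), 0.58)]
model edges [array([388.1, 233.5]), array([404.8, 203.7])]
model edges [array([390.1, 202.4]), array([407.1, 174.7])]
white top 375 457 [(np.int64(378), np.float64(289.0)), (425, np.float64(268.5)), (np.int64(454), np.float64(256.0)), (np.int64(457), np.float64(254.5))]
```

Run:
```python
from tri import *
P=[eyes.read_camera(n) for n in("top","side")]
a=tri(P,(494.3,224.7),(408.1,137.4));b=tri(P,(505.3,245.9),(423.5,139.7))
d=np.array([-.276,.961,0]);n=np.array([.961,.276,0]);c=np.array([506,-138.3,0]);m=(a+b)/2;s=read_state()["eef_pos"]
print(a,b,np.linalg.norm(a-b)); print("pads in card: x",(a-c)@n,(b-c)@n,"y",(a-c)@d,(b-c)@d,"z",a[2],b[2]); print("rel tcp along",(m-s)@d,"lat",(m-s)@n)
```

```text
[ 547.67942129 -235.96211263  209.49220739] [ 517.44147522 -244.98499203  208.40668307] 31.574104870098903
pads in card: x 13.099180777265621 -18.449800111808816 y -105.3568105135009 -105.68212450538998 z 209.4922073907097 208.40668306684253
rel tcp along 83.79783137120184 lat -2.7817052526222836
```

Card model matches the image. The pads straddle the card plane with a −2.7 mm offset, and the tips are about 35 mm short of the edge. Descend 129 mm while centring, then check again.

```bash
python3 -m crank '[[[0.67,0.1,0.03,-0.6,0,0,0],[0.67,0,0,-0.9,0,0,0],[0.67,0,0,-0.9,0,0,0],[0.67,0,0,-0.9,0,0,0],[0.67,0,0,-0.9,0,0,0],[0.67,0,0,-0.6,0,0,0],[0.67,0,0,-0.36,0,0,0],[0.67,0,0,0,0,0,0]]]'
python3 -m crank '[[[0.67,-0.06,0.2,0,0,0,0],[0.67,-0.06,0.2,0,0,0,0],[0.67,-0.06,0.2,0,0,0,0],[0.67,0,0,0,0,0,0],[0.67,0,0,0,0,0,0],[0.67,0,0,0,0,0,0]]]'
cat > chk.py <<'E'
from tri import *
import sys
P=[eyes.read_camera(n) for n in("top","side")]
s=read_state()["eef_pos"];d=np.array([-.276,.961,0]);n=np.array([.961,.276,0]);c=np.array([506,-138.3,0])
print(s,read_state()["force"],read_state()["width"])
g=s+83.8*d+[0,0,8]
o=pads(P,g);[print(x) for x in o]
A=sorted(o[0][:2],key=lambda x:x[3]);B=sorted(o[1][:2],key=lambda x:x[2])
for x,y in zip(A,B):
    X=tri(P,x[2:],y[2:]);print("pad in card",((X-c)@n).round(1),((X-c)@d).round(1),X[2].round(1))
for q in(1,-1):print("tip est",((g+[0,0,0]-c)@n).round(1),((g-c)@d+5).round(1))
I=[cv2.resize(p["img"][v-50:v+50,u-65:u+65],None,fx=6,fy=5.5,interpolation=2)[:,:390*2] for p in P for u,v in[proj(p,g).astype(int)]]
cv2.imwrite(sys.argv[1],cv2.resize(np.hstack(I),(800,340))[:,:,::-1])
E
python3 chk.py pics/c4.png
```

```text
t: 9.13
eef_pos: [559.7, -318.9, 68.8]
tool_rot: [-1.89, -2.504, 0.0]
force: [-0.4, -0.7, -1.7]
width: 29.3
t: 9.63
eef_pos: [556.6, -304.7, 72.4]
tool_rot: [1.891, 2.507, 0.0]
force: [-0.1, -0.7, -1.4]
width: 29.2
[ 556.44059674 -304.80908764   71.95368953] [ 0.19799828  0.04782733 -0.05107144] 29.016064543473316
[(np.float64(9.0), np.int32(34), np.float64(457.3), np.float64(246.6)), (np.float64(12.0), np.int32(29), np.float64(466.3), np.float64(264.5))]
[(np.float64(9.0), np.int32(31), np.float64(415.8), np.float64(199.8)), (np.float64(20.0), np.int32(16), np.float64(411.5), np.float64(179.2)), (np.float64(20.0), np.int32(22), np.float64(421.2), np.float64(185.2))]
pad in card 2.0 -74.4 132.5
pad in card -16.4 -91.3 79.5
tip est 2.5 -85.2
tip est 2.5 -85.2
```

View pics/c4.png

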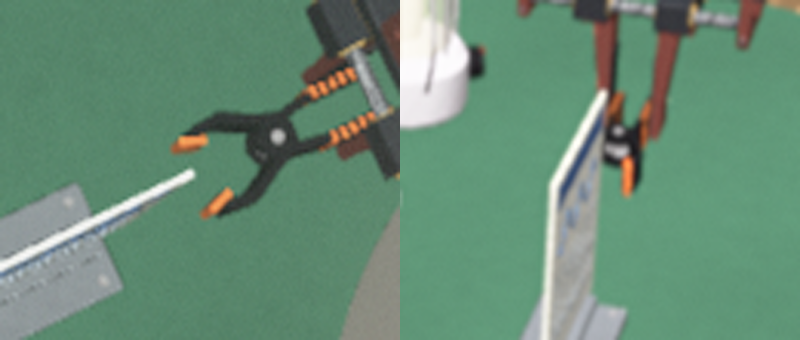

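The left half shows the mouth centred on the card line. In the right half the far pad is hidden behind the card, so its mismatched triangulation is ignored. The near pad is at card x −16, y −91 and z 80, as predicted. Advance 39 mm along the card.

```bash
python3 -m crank '[[[0.67,-0.054,0.19,0,0,0,0],[0.67,-0.054,0.19,0,0,0,0],[0.67,-0.054,0.19,0,0,0,0],[0.67,-0.054,0.19,0,0,0,0],[0.67,-0.054,0.19,0,0,0,0],[0.67,-0.054,0.19,0,0,0,0],[0.67,-0.054,0.19,0,0,0,0],[0.67,-0.054,0.19,0,0,0,0]]]'
python3 -m crank '[[[0.67,0,0,0,0,0,0],[0.67,0,0,0,0,0,0],[0.67,0,0,0,0,0,0],[0.67,0,0,0,0,0,0]]]'
python3 chk.py pics/c5.png
python3 - <<'E'
from tri import *
P=[eyes.read_camera(n) for n in("top","side")]
s=read_state()["eef_pos"];d=np.array([-.276,.961,0]);n=np.array([.961,.276,0]);c=np.array([506,-138.3,0])
for x in pads(P[:1],s+83.8*d+[0,0,8])[0][:2]:
    X=ray(P[0],x[2:],84);print("top-only pad",(X-c)@n,(X-c)@d)
img=P[0]["img"][245:300,365:465].min(2)>205
ys,xs=np.nonzero(img);print("white top",[(x+365,(ys[xs==x]+245).mean()) for x in (xs.min()+3,60,xs.max()-3,xs.max())])
E
```

```text
t: 10.4
eef_pos: [545.4, -266.1, 71.7]
tool_rot: [1.892, 2.508, 0.0]
force: [-0.4, 0.8, -0.4]
width: 28.9
t: 10.73
eef_pos: [545.6, -266.9, 71.6]
tool_rot: [1.892, 2.508, -0.0]
force: [0.3, -0.4, -1.4]
width: 29.0
[ 545.56628122 -266.87341288   71.58327237] [ 0.17744873  0.55554937 -0.08921096] 28.455882690943813
[(np.float64(8.0), np.int32(31), np.float64(435.0), np.float64(256.4)), (np.float64(12.0), np.int32(24), np.float64(444.2), np.float64(274.2))]
[(np.float64(10.0), np.int32(34), np.float64(411.4), np.float64(208.0)), (np.float64(20.0), np.int32(24), np.float64(417.2), np.float64(193.5))]
pad in card -0.4 -55.3 76.5
pad in card -22.7 -41.1 119.0
tip est 2.5 -45.7
tip est 2.5 -45.7
top-only pad 15.317139279121454 -49.844000613011914
top-only pad -15.938250178637954 -50.20480918411901
white top [(np.int64(380), np.float64(288.5)), (425, np.float64(268.5)), (np.int64(454), np.float64(256.0)), (np.int64(457), np.float64(255.0))]
```

View pics/c5.png

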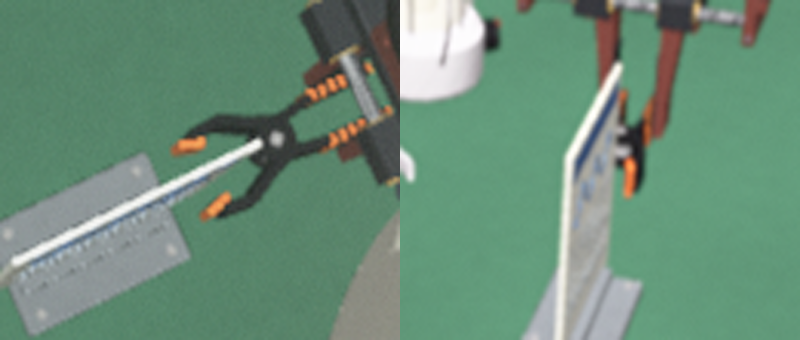

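Top picture: the mouth straddles the card evenly, with pads at card x of +15 and −16 and centroids at y −50. That puts the tips at about −45, 80 mm up. The card is unmoved, so I'm handing in.

```bash
python3 -c "
from cell import manip
print(manip.hand_in())"
```

```text
the job is handed in; nothing more can be done
None
```

I handed the job in at about 11 s with the small orange clip squeezed open around the card's upright edge on the far (right-hand) side, the −65 mm edge. It is held in the air with the fingers 29 mm apart. `hand_in` reports no verdict, so these are my own last checks:

- **Jaw position:** the pads sit about 15 mm and 16 mm either side of the card's mid-plane. The tips are about 20 mm in from the edge, at card y around −45 mm and about 80 mm above the bench.
- **Squareness:** the tool's heading matched the fitted card to within a degree. The clip itself looked within 1–2° in the overhead picture.
- **Contact:** the wrist force stayed within noise (about 0.5 N in the last reading), and the pads are well clear of the card.
- **Card and other things:** the card's top edge is where it was to within a pixel or two. I did not measure the other objects again, but the arm never went near them.

One check disagreed. In the final side view the far pad is hidden behind the card, so matching the pads between the two cameras gave nonsense. I discarded that and used the top camera alone at the known height. It agreed with the two-camera measurement I made earlier, before the card hid the pad.

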